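Sweep the cut carrot off the board into the oven tray

ROBOT

A 6-joint arm with a two-finger parallel gripper is mounted at the origin on the work surface. World frame = base frame: x ahead of the robot, y to its left, z up, the work surface at z = 0. Lengths are in m, angles in rad, forces in N, time in s.
With the tool pointing down it reaches from about 0.35 to 0.975 m from the base axis. Payload 17.4 kg.
Tool frame: the origin (TCP) lies midway between the tips of the shut fingers; the grasp point (between the pads) lies robot.grip_depth behind it (robot.grip_depth is the distance from the TCP to the grasp point, in m); x points along the fingers, y is the direction in which the jaws open and shut, and the axes are right-handed (so a half turn about x gives the same grasp; the last joint's range is limited). The gripper opens to 85 mm and grips with 20 to 120 N. Pads are 22 mm wide; open, the fingers measure 114 mm over their backs; the gripper's body (76 mm by 85 mm) begins 54 mm behind the grasp point. The pads swing forward as they close: fully open they stand 13 mm farther back than shut.
Start: joints at [1.277, 0.116, 1.442, -0, 1.584, -0.038], TCP at [0.171, 0.653, 0.231] pointing down, gripper open.
Joint ranges: [-2.83, 2.83], [-0.83, 2.19], [0.07, 2.5], [-1.14, 4.28], [0.01, 3], [-2.97, 2.97]. Speed limits (rad/s): [1.89, 1.89, 2.22, 3.14, 3.14, 3.14].

INTERFACE

Orientations are given as a unit quaternion [x, y, z, w].
In Python, from rig import robot gives the robot as it stands.
- The arm moves only by the shell command python3 -m handwheel 'ROWS' [FORCE]. ROWS is JSON, a list of rows, each a list of 3 entries, a list of its own where there are three numbers: the opening, from 0 (shut) to 1 (fully open), then the shift along the tool's x, y, z normalised to -1 to 1, where 1 is 0.25 m, then the turn, a rotation vector about the tool's x, y, z normalised to -1 to 1, where 1 is 90 degrees. In form: [[grip, [dx, dy, dz], [wx, wy, wz]], ...]. A call has 1 to 20 rows; each row shifts and turns the pose as measured when the row begins, along the tool's axes as they then stand; what a row does not reach is not made up. A row lasts 1/12 s, in which the tool goes at most 41.7 mm and 7.16 degrees, less where a joint would pass 70% of its speed; a pose out of reach is approached as far as the arm can. A call with a number of a shift or a turn outside -1 to 1 is refused whole. A call with a gripper value outside its range is refused whole. The fingers move at their own pace and stop on an object; FORCE is the grip in N (left out, the last holds). Time passes only in rows, so rows that do not move let the fingers close. It gives the time, the measured TCP pose, the force and the opening at its end, in the units of the state.
- robot.state(): the state, without advancing time (a new reading comes with each control period).
- robot.capture(name): name is "scene" or "side" or "wrist"; returns the picture (480x640x3 uint8, red, green, blue); there is no depth.
- robot.camera_params(name): a dict with "fov_y" (degrees; the focal length in pixels is half the picture's height over the tangent of half this angle, whatever the lens; pixels are square), "cx", "cy" (the principal point, pixels), "camera_from_world" (4x4, takes a point from world to camera coordinates). Camera axes: x right, y down, z forward; pixel columns grow to the right and rows downward; lengths in m; the calibration is good to about 2 mm. A picture is of the moment at which its call begins: read the wrist's pose just before it. camera_params takes no time and is no camera call; for the wrist camera it gives the pose at the moment of the call.
- robot.close_job(): hands the job in, once; it reports no verdict.
The state is a dict: "time": time; "joints": joint angles; "qvel": joint speeds; "effort": joint torques, N m; "ee_pos": TCP position; "tcp_rot": TCP orientation; "contact_force": force on the tool from outside, world axes, zero at the start; "ft_torque": the same for the moment, N m; "width": opening from 0.0 (shut) to 1.0 (fully open).
Only numpy, scipy, OpenCV 4.12 (cv2) and the standard library are available. Lean on these libraries where they do the work, as an engineer would, in place of code of your own. Each camera call takes 0.05 s, during which the arm holds its last target. There are 200 camera calls.

TASK

With the fingers, sweep all five carrot slices along the chopping board and off its end into the dark oven tray that stands against it, not into the white scraps tray. Only push the slices, gently: do not pinch, squash or lift them. Leave the salt pot, the knife, the half carrot and everything else, both trays included, standing or lying where they are.

Things in the scene. Friction and masses are not known exactly. Their poses are not given: they have to be found in the camera images.
- board: Chopping board of pale wood, fixed on its rubber feet, 260 mm (its x) by 360 mm (its y), top face flat and 45 mm above the counter. Origin: centre of its underside, on the counter; its x points roughly away from the robot, its y roughly to the robot's left. Turned up to 0.16 rad.
- oven_tray: The toaster oven's baking tray of dark steel, loose, 0.5 kg, 280 mm (its x) by 180 mm (its y), 20 mm high, walls and floor 3 mm, open on top. It stands on the counter with its long side along one short end (the +y or the -y end) of the board, 3 to 6 mm from it, its axes parallel to the board's, its rim 25 mm lower than the board's top. Origin: centre of its underside.
- scraps_tray: Tray of white plastic with carrot peelings in it, the same size and shape as the oven tray, standing in the same way at the board's opposite end. Not for the slices. Origin: centre of its underside.
- slice1: Carrot slice, an orange round 32 mm across and 14 mm thick with a paler core, 10 to 15 g, lying flat on the board at the start (its centre 7 mm above the board's top). Origin: its centre; its z is the round's axis.
- slice2: Carrot slice, an orange round 32 mm across and 14 mm thick with a paler core, 10 to 15 g, lying flat on the board at the start (its centre 7 mm above the board's top). Origin: its centre; its z is the round's axis.
- slice3: Carrot slice, an orange round 31 mm across and 14 mm thick with a paler core, 10 to 15 g, lying flat on the board at the start (its centre 7 mm above the board's top). Origin: its centre; its z is the round's axis.
- slice4: Carrot slice, an orange round 31 mm across and 14 mm thick with a paler core, 10 to 15 g, lying flat on the board at the start (its centre 7 mm above the board's top). Origin: its centre; its z is the round's axis.
- slice5: Carrot slice, an orange round 30 mm across and 14 mm thick with a paler core, 10 to 15 g, lying flat on the board at the start (its centre 7 mm above the board's top). Origin: its centre; its z is the round's axis.
- half_carrot: Uncut end of the carrot with its green stub, 38 mm thick, 85 mm long along its y, lying on the board near its far long edge. A flat shaved along its underside keeps it from rolling. Origin: on its axis, 19 mm above the board, midway. To be left alone.
- knife: Small kitchen knife with a black handle, about 195 mm long along its y (blade to +y), 19 mm wide, 13 mm high, lying flat on the board near its far long edge, in line with the half carrot. Origin: on the underside where the handle meets the blade. To be left alone.
- salt_pot: Blue ceramic salt pot with a wooden lid, 36 mm across, 41 mm high, standing on the board between the nearer row of slices and the farther row. Origin: centre of its underside. To be left standing where it is.
- mug: White mug, 80 mm across, 90 mm high, with a handle, on the counter beyond one of the trays. Origin: centre of its underside.
- soy_bottle: Amber bottle with a red cap, 60 mm across, 170 mm high, on the counter on the far side of the board. Origin: centre of its underside.
- pepper_mill: Dark wooden pepper mill, 52 mm across, 128 mm high, on the counter beyond one of the trays. Origin: centre of its underside.
Not all that is in view belongs to the job. What is shaped like the slice1 but grey or pink is not meant.

How it is judged:
At the end, for the whole second after the job is handed in: The centres of all five slices are within the walls of the dark oven tray, less than 40 mm above the counter, at rest; the two trays, the salt pot, knife, half carrot, mug, bottle and mill are within 20 mm of where they began, the standing ones upright within 0.2 rad (x of slice1 in the frame of oven_tray between -0.137 and 0.137 m and y of slice1 in the frame of oven_tray between -0.087 and 0.087 m and z of slice1 in the frame of oven_tray between 0 and 0.04 m and linear speed of each of slice1, slice2, slice3, slice4, slice5 below 0.02 m/s and x of slice2 in the frame of oven_tray between -0.137 and 0.137 m and y of slice2 in the frame of oven_tray between -0.087 and 0.087 m and z of slice2 in the frame of oven_tray between 0 and 0.04 m and x of slice3 in the frame of oven_tray between -0.137 and 0.137 m and y of slice3 in the frame of oven_tray between -0.087 and 0.087 m and z of slice3 in the frame of oven_tray between 0 and 0.04 m and x of slice4 in the frame of oven_tray between -0.137 and 0.137 m and y of slice4 in the frame of oven_tray between -0.087 and 0.087 m and z of slice4 in the frame of oven_tray between 0 and 0.04 m and x of slice5 in the frame of oven_tray between -0.137 and 0.137 m and y of slice5 in the frame of oven_tray between -0.087 and 0.087 m and z of slice5 in the frame of oven_tray between 0 and 0.04 m and distance of each of oven_tray, scraps_tray, half_carrot, knife, salt_pot, mug, soy_bottle, pepper_mill from where it was at the start of the episode below 0.02 m and angle between each of salt_pot, mug, soy_bottle, pepper_mill's own z axis and vertical below 0.2 rad); the robot touches nothing.
It fails at once if a slice is lifted: its centre comes more than 85 mm above the counter (33 mm higher than where it lay) (height (world z) of any of slice1, slice2, slice3, slice4, slice5 above 0.085 m).
It fails at once if a slice is pinched or pressed by the fingers with more than 15 N (contact force between the fingers and slice1 above 15 N or contact force between the fingers and slice2 above 15 N or contact force between the fingers and slice3 above 15 N or contact force between the fingers and slice4 above 15 N or contact force between the fingers and slice5 above 15 N).
It fails at once if a tray is shoved more than 20 mm (distance of any of oven_tray, scraps_tray from where it was at the start of the episode above 0.02 m).
It fails at once if the salt pot, knife, half carrot, mug, bottle or mill is moved more than 20 mm (distance of any of half_carrot, knife, salt_pot, mug, soy_bottle, pepper_mill from where it was at the start of the episode above 0.02 m).
It also fails if it takes over 67 s, if anything falls off the work surface, if the arm or the gripper's body presses on something with over 40 N, if the wrist force passes 120 N, or if a joint passes its speed limit or range.

## Working session

There is one attempt and no reset: what is moved stays moved. The work goes in short steps, Python scripts to look and compute and a shell command to move; the robot and the scene stay as the last step left them, time stands still between calls to the robot, and variables do not carry over. Pictures are saved under pics/ and viewed, about 8 in all and at most 12, crops included, and the job is handed in when it is done.

```bash
mkdir -p pics; ls; python3 - <<'E'
from rig import robot
import cv2
for n in("scene","side"):
    im=robot.capture(n); cv2.imwrite(f"pics/{n}0.png",im[:,:,::-1]); print(n,robot.camera_params(n))
print(robot.state(),robot.grip_depth)
E
```

```text
pics
scene {'fov_y': 57.6340478389846, 'cx': 317.70714702058035, 'cy': 241.99808903457458, 'camera_from_world': array([[ 0.69360625,  0.7203251 ,  0.00649   , -0.40394054],
       [ 0.52734759, -0.50160806, -0.68577976, -0.27747757],
       [-0.49072893,  0.47908362, -0.72778019,  1.57900306],
       [ 0.        ,  0.        ,  0.        ,  1.        ]])}
side {'fov_y': 57.24277216428557, 'cx': 322.3809131118386, 'cy': 234.38926802499822, 'camera_from_world': array([[ 0.92798987, -0.37235289, -0.0137157 , -0.54182951],
       [-0.24408579, -0.57968181, -0.77742597,  0.21542415],
       [ 0.28152606,  0.72479123, -0.62882489,  0.96651224],
       [ 0.        ,  0.        ,  0.        ,  1.        ]])}
{'time': 0.1, 'joints': array([ 1.27718242e+00,  1.16452874e-01,  1.44221282e+00,  2.35290530e-05,
        1.58400762e+00, -3.78178952e-02]), 'qvel': array([-0.00021248, -0.00111202, -0.00110359, -0.00026833,  0.0003324 ,
       -0.00022721]), 'effort': array([ 1.41742752e-03, -7.33650613e+01, -6.33804560e+01, -1.30320464e-04,
        5.20722853e-03, -5.81557151e-05]), 'ee_pos': array([0.17074811, 0.65286423, 0.23061707]), 'tcp_rot': array([ 0.0898156 ,  0.70140241, -0.09056653,  0.70125995]), 'contact_force': array([ 0.0863627 ,  0.04783345, -0.91461944]), 'ft_torque': array([0.03049484, 0.00912784, 0.02264578]), 'width': 1.0007263156681472} 0.0187
```

View pics/scene0.png

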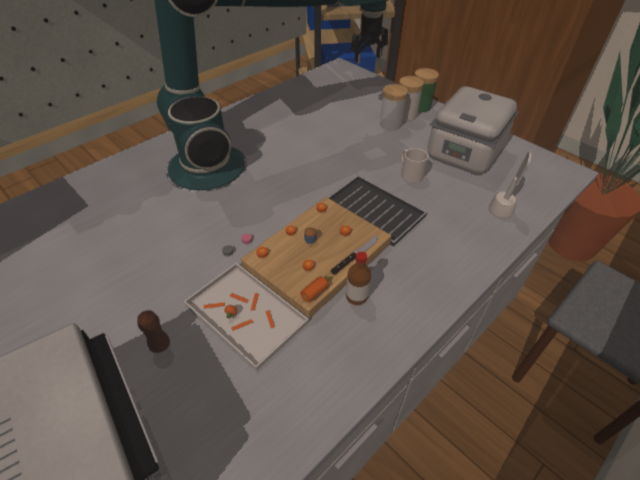

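View pics/side0.png

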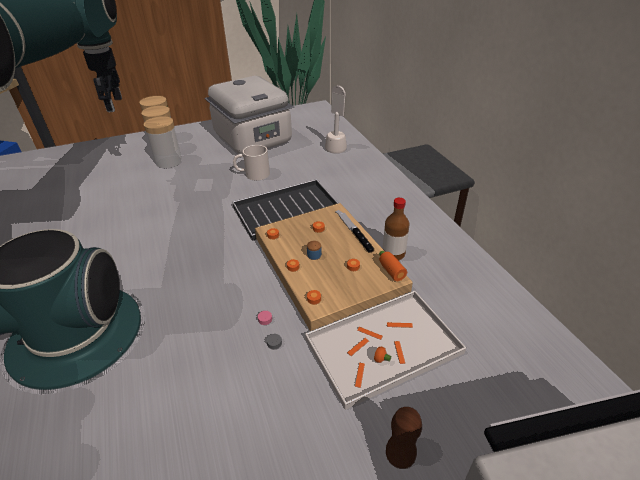

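Scene picture: the dark tray is at the +y end of the board (scene px 378,207), and the white scraps tray is at the −y end (250,312). Slice candidates in scene:
- (321,208), (291,230) and (263,252) are the near row.
- (345,230) and (309,265) are the far row.
- Lookalikes are grey (228,250) and pink (247,238) on the counter, an orange tip in the scraps tray (231,311), the peelings, and the half carrot (316,288).

I choose the five orange rounds on the board. The salt pot is at (311,235).

```bash
cat > h.py <<'E'
import numpy as np, cv2
from rig import robot
def ray(n,uv,z,P=None):
    P=P or robot.camera_params(n); f=240/np.tan(np.radians(P['fov_y']/2)); T=P['camera_from_world']
    uv=np.atleast_2d(np.float64(uv)); d=np.c_[(uv[:,0]-P['cx'])/f,(uv[:,1]-P['cy'])/f,np.ones(len(uv))]@T[:3,:3]
    c=-T[:3,:3].T@T[:3,3]; return (c+d*((z-c[2])/d[:,2])[:,None])[:,:2]
def proj(n,X,P=None):
    P=P or robot.camera_params(n); f=240/np.tan(np.radians(P['fov_y']/2)); T=P['camera_from_world']
    q=np.atleast_2d(X)@T[:3,:3].T+T[:3,3]; return q[:,:2]/q[:,2:]*f+[P['cx'],P['cy']]
def blobs(im,lo,hi,amin=15):
    m=cv2.inRange(cv2.cvtColor(im,cv2.COLOR_RGB2HSV),lo,hi)
    n,l,s,c=cv2.connectedComponentsWithStats(m); return [(c[i].round(1),s[i][4],l==i) for i in range(1,n) if s[i][4]>=amin]
E
python3 - <<'E'
from h import *
ims={n:cv2.imread(f"pics/{n}0.png")[:,:,::-1].copy() for n in("scene","side")}
for n,im in ims.items():
    print(n)
    for c,a,_ in blobs(im,(4,190,110),(14,255,255),25): print(' orange',c,a,ray(n,c,.054)[0].round(3))
    for c,a,_ in blobs(im,(100,120,20),(125,255,255),15):
        if 200<c[0]<420 and c[1]>200: print(' blue',c,a,ray(n,c,.06)[0].round(3))
    for c,a,m in blobs(im,(10,70,110),(24,185,255),2000):
        if not(250<c[0]<400 and 200<c[1]<320): continue
        k=cv2.findContours(m.astype('u1'),0,1)[0]; k=max(k,key=len)[:,0]
        r=cv2.minAreaRect(np.float32(ray(n,k,.045)*1000)); print(' board',c,a,r, cv2.boxPoints(r).round())
im=ims['scene'][160:330,200:440]; cv2.imwrite('pics/crop0.png',cv2.resize(im,None,fx=3.2,fy=3.2,interpolation=cv2.INTER_CUBIC)[:,:,::-1])
E
```

```text
scene
 orange [321.3 207.1] 28 [0.49  0.104]
 orange [290.3 229.8] 30 [ 0.499 -0.031]
 orange [344.9 230. ] 50 [0.61  0.084]
 orange [262.1 251.5] 35 [ 0.509 -0.145]
 orange [308.1 264.5] 52 [ 0.632 -0.085]
 orange [315.1 286.6] 233 [ 0.7   -0.123]
 board [311.6 251.4] 7381 ((600.33984375, -21.184463500976562), (266.8003845214844, 373.5694885253906), 4.253479957580566) [[ 453.  155.]
 [ 481. -217.]
 [ 747. -198.]
 [ 720.  175.]]
side
 orange [318.4 226.7] 80 [0.605 0.079]
 orange [272.9 233.6] 83 [0.486 0.098]
 orange [393.1 264.9] 354 [ 0.715 -0.126]
 orange [292.9 265.1] 90 [ 0.495 -0.035]
 orange [353.1 264.6] 94 [ 0.628 -0.089]
 orange [313.9 296.9] 128 [ 0.504 -0.15 ]
 orange [399.8 324.3] 85 [ 0.64  -0.289]
 orange [369.4 332.4] 75 [ 0.573 -0.284]
 orange [357.5 346.3] 92 [ 0.536 -0.305]
 orange [399.  351.9] 94 [ 0.605 -0.348]
 orange [379.7 353.8] 121 [ 0.568 -0.337]
 orange [359.2 374.4] 110 [ 0.512 -0.363]
 blue [308.4 252.9] 20 [ 0.542 -0.015]
 board [330.1 265.5] 9343 ((589.4290771484375, -27.758575439453125), (265.83172607421875, 382.0496520996094), 3.5647342205047607) [[ 445.  155.]
 [ 469. -227.]
 [ 734. -210.]
 [ 710.  171.]]
```

View pics/crop0.png

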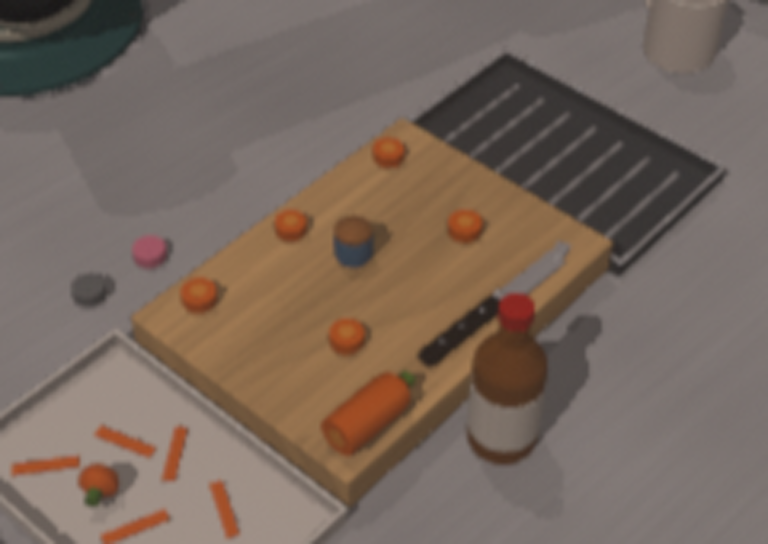

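Crop confirms the choice: five orange rounds with paler cores on the board, the pot between the rows, the knife and half carrot by the far edge, and the dark tray off the +y end. Plan: fingers part open across the push direction, as a cradle, pushing slices one at a time with the one nearest the tray first.

```bash
cat >> h.py <<'E'
from scipy.spatial.transform import Rotation as R
A=.07; EU=np.array([np.cos(A),np.sin(A)]); EV=np.array([-np.sin(A),np.cos(A)])
def uv(p): return np.array([p[:2]@EU,p[:2]@EV])
def pose(q=None):
    s=robot.state(); M=R.from_quat(s['tcp_rot']).as_matrix(); p=s['ee_pos']
    cands=[]
    for sg in(1,-1):
        G=np.c_[[0,0,-1],np.r_[sg*EU,0],np.cross([0,0,-1],np.r_[sg*EU,0])]
        cands.append(R.from_matrix(M.T@G).as_rotvec()/(np.pi/2))
    print('t',s['time'].__round__(2),'z %.4f'%p[2],'uv',uv(p).round(4),'F',s['contact_force'].round(1),'w %.2f'%s['width'],'turns',*[c.round(3) for c in cands],'j6 %.2f'%s['joints'][5]); return M
E
python3 - <<'E'
from h import *
print(pose().round(3))
for n,c in(("scene",(310.3,238)),("side",(314,253))): print('pot',uv(ray(n,c,.058)[0]).round(4))
E
```

```text
t 0.1 z 0.2306 uv [0.216  0.6393] F [ 0.1  0.  -0.9] w 1.00 turns [0.793 0.    0.001] [-1.207e+00 -1.000e-03  0.000e+00] j6 -0.04
[[-0.     0.253  0.967]
 [-0.001  0.967 -0.253]
 [-1.    -0.001 -0.   ]]
pot [ 0.5637 -0.054 ]
pot [ 0.5527 -0.0571]
```

```bash
python3 -m handwheel '[[0.28,[0,0,0],[0.0793,0,0]],[0.28,[0,0,0],[0.0793,0,0]],[0.28,[0,0,0],[0.0793,0,0]],[0.28,[0,0,0],[0.0793,0,0]],[0.28,[0,0,0],[0.0793,0,0]],[0.28,[0,0,0],[0.0793,0,0]],[0.28,[0,0,0],[0.0793,0,0]],[0.28,[0,0,0],[0.0793,0,0]],[0.28,[0,0,0],[0.0793,0,0]],[0.28,[0,0,0],[0.0793,0,0]]]' 20; python3 -c "from h import *;pose()"
```

```text
time: 0.93
ee_pos: [0.1704, 0.6516, 0.2258]
tcp_rot: [0.482, 0.514, -0.487, 0.517]
contact_force: [0.0, -0.8, -0.2]
width: 0.278
t 0.93 z 0.2258 uv [0.2155 0.6381] F [ 0.  -0.8 -0.2] w 0.28 turns [-0.005  0.005  0.002] [ 1.995  0.003 -0.008] j6 1.21
```

```bash
python3 -m handwheel '[[0.28,[0,0.065,0.143],[0,0,0]],[0.28,[0,0.065,0.143],[0,0,0]],[0.28,[0,0.065,0.143],[0,0,0]],[0.28,[0,0.065,0.143],[0,0,0]],[0.28,[0,0.065,0.143],[0,0,0]],[0.28,[0,0.065,0.143],[0,0,0]],[0.28,[0,0.065,0.143],[0,0,0]],[0.28,[0,0.065,0.143],[0,0,0]],[0.28,[0,0.065,0.143],[0,0,0]],[0.28,[0,0.065,0.143],[0,0,0]],[0.28,[0,0.065,0.143],[0,0,0]],[0.28,[0,0.065,0.143],[0,0,0]],[0.28,[0,0.065,0.143],[0,0,0]],[0.28,[0,0.065,0.143],[0,0,0]],[0.28,[0,0.065,0.143],[0,0,0]],[0.28,[0,0.065,0.143],[0,0,0]]]'; python3 -c "from h import *;pose()"
```

```text
time: 2.27
ee_pos: [0.464, 0.072, 0.2245]
tcp_rot: [0.48, 0.513, -0.489, 0.517]
contact_force: [0.3, 0.3, 0.3]
width: 0.283
t 2.27 z 0.2245 uv [0.4679 0.0394] F [0.3 0.3 0.3] w 0.28 turns [-0.006  0.009  0.004] [ 1.994  0.006 -0.014] j6 0.05
```

```bash
python3 -m handwheel '[[0.28,[0.1,0.052,0.019],[-0.006,0.009,0.004]],[0.28,[0.1,0.052,0.019],[0,0,0]],[0.28,[0.1,0,0],[0,0,0]],[0.28,[0.1,0,0],[0,0,0]],[0.28,[0.1,0,0],[0,0,0]],[0.28,[0,0,0],[0,0,0]]]'; python3 - <<'E'
from h import *
pose()
P=robot.camera_params('wrist'); im=robot.capture('wrist'); cv2.imwrite('pics/w1.png',im[:,:,::-1])
for c,a,m in blobs(im,(4,170,90),(15,255,255),300): print(c,a,uv(ray('wrist',c,.056,P)[0]).round(4))
s=robot.capture('side'); cv2.imwrite('pics/s1.png',cv2.resize(s[150:350,190:430],None,fx=3,fy=3)[:,:,::-1])
E
```

```text
time: 2.77
ee_pos: [0.4945, 0.0542, 0.0949]
tcp_rot: [0.486, 0.514, -0.484, 0.515]
contact_force: [-0.1, -0.3, -1.4]
width: 0.28
t 2.77 z 0.0949 uv [0.4971 0.0195] F [-0.1 -0.3 -1.4] w 0.28 turns [-0.007  0.    -0.002] [ 1.993e+00 -3.000e-03 -1.000e-03] j6 -0.00
[306.1 165.4] 2814 [0.4936 0.0715]
[550.8 219. ] 3558 [0.6101 0.0449]
[310.5 399.4] 1291 [ 0.4938 -0.055 ]
```

View pics/w1.png

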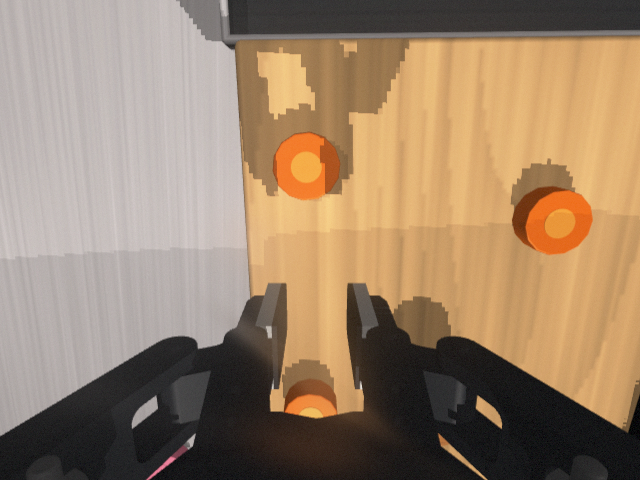

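View pics/s1.png

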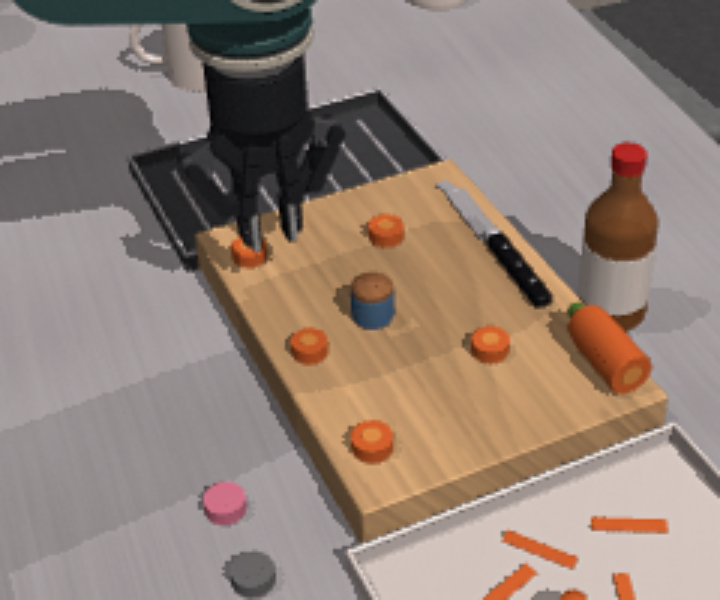

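Wrist picture: cradle open at (270–360,285), slice ahead at (306,166), tray beyond. Side picture: fingers just behind the near-row slice at the tray end, pot clear. Descending.

```bash
python3 -m handwheel '[[0.28,[0.06,-0.008,0],[0,0,0]],[0.28,[0.06,-0.006,0],[0,0,0]],[0.28,[0.03,0,0],[0,0,0]],[0.28,[0.01,0,0],[0,0,0]],[0.28,[0,0,0],[0,0,0]]]'; python3 -c "from h import *;pose()"
```

```text
time: 3.28
ee_pos: [0.4972, 0.0552, 0.0686]
tcp_rot: [0.49, 0.51, -0.48, 0.52]
contact_force: [-0.6, -0.2, 0.1]
width: 0.28
t 3.28 z 0.0686 uv [0.4999 0.0203] F [-0.6 -0.2  0.1] w 0.28 turns [-0.006  0.    -0.013] [ 1.994e+00 -2.000e-02 -1.000e-03] j6 -0.00
```

```bash
python3 -m handwheel '[[0.28,[0.03,-0.02,0],[-0.006,0,-0.013]],[0.28,[0.03,-0.02,0],[0,0,0]],[0.28,[0.02,0,0],[0,0,0]],[0.28,[0,0,0],[0,0,0]]]'; python3 -c "from h import *;pose()"
```

```text
time: 3.62
ee_pos: [0.4879, 0.0548, 0.0501]
tcp_rot: [0.482, 0.517, -0.482, 0.518]
contact_force: [-0.2, -0.3, -0.8]
width: 0.284
t 3.62 z 0.0501 uv [0.4906 0.0205] F [-0.2 -0.3 -0.8] w 0.28 turns [ 0.001  0.    -0.001] [-1.999e+00  1.000e-03  1.000e-03] j6 -0.01
```

```bash
python3 -m handwheel '[[0.28,[0,0.01,-0.02],[0,0,0]],[0.28,[0,0.01,-0.03],[0,0,0]],[0.28,[0,0,-0.04],[0,0,0]],[0.28,[0,0,-0.04],[0,0,0]],[0.28,[0,0,-0.04],[0,0,0]],[0.28,[0,0,-0.04],[0,0,0]]]'; python3 -c "from h import *;pose()"
```

```text
time: 4.12
ee_pos: [0.4897, 0.1117, 0.0506]
tcp_rot: [0.483, 0.517, -0.482, 0.518]
contact_force: [0.3, 0.2, -0.3]
width: 0.281
t 4.12 z 0.0506 uv [0.4964 0.0772] F [ 0.3  0.2 -0.3] w 0.28 turns [-0.     0.    -0.001] [ 2.    -0.002 -0.   ] j6 0.10
```

```bash
python3 -m handwheel '[[0.28,[0,-0.004,-0.04],[0,0,0]],[0.28,[0,-0.004,-0.04],[0,0,0]],[0.28,[0,0,-0.04],[0,0,0]],[0.28,[0,0,-0.04],[0,0,0]],[0.28,[0,0,-0.04],[0,0,0]],[0.28,[0,0,-0.04],[0,0,0]],[0.28,[0,0,-0.03],[0,0,0]],[0.28,[0,0,0],[0,0,0]]]'; python3 - <<'E'
from h import *
pose()
s=robot.capture('side'); cv2.imwrite('pics/s2.png',cv2.resize(s[150:350,190:430],None,fx=3,fy=3)[:,:,::-1])
for n,s in(('side',s),('scene',robot.capture('scene'))):
  for c,a,m in blobs(s,(4,170,70),(15,255,255),10):
    for z in(.056,.012): print(n,c,a,z,uv(ray(n,c,z)[0]).round(3))
E
```

```text
time: 4.78
ee_pos: [0.4815, 0.1894, 0.0507]
tcp_rot: [0.482, 0.517, -0.481, 0.518]
contact_force: [0.8, -0.4, -0.6]
width: 0.279
t 4.78 z 0.0507 uv [0.4935 0.1553] F [ 0.8 -0.4 -0.6] w 0.28 turns [ 0.002 -0.    -0.001] [-1.998  0.002 -0.   ] j6 0.25
side [398.8 228. ] 181 0.056 [ 0.793 -0.065]
side [398.8 228. ] 181 0.012 [ 0.828 -0.02 ]
side [262.2 224.3] 12 0.056 [0.479 0.111]
side [262.2 224.3] 12 0.012 [0.495 0.167]
side [318.2 226.5] 106 0.056 [0.608 0.036]
side [318.2 226.5] 106 0.012 [0.632 0.087]
side [393.  265.2] 493 0.056 [ 0.702 -0.179]
side [393.  265.2] 493 0.012 [ 0.731 -0.14 ]
side [292.6 264.9] 123 0.056 [ 0.49  -0.071]
side [292.6 264.9] 123 0.012 [ 0.506 -0.026]
side [352.9 264.4] 133 0.056 [ 0.619 -0.134]
side [352.9 264.4] 133 0.012 [ 0.643 -0.093]
side [313.5 296.7] 166 0.056 [ 0.491 -0.186]
side [313.5 296.7] 166 0.012 [ 0.508 -0.148]
side [399.4 324.4] 94 0.056 [ 0.616 -0.334]
side [399.4 324.4] 94 0.012 [ 0.64  -0.306]
side [369.6 332.6] 89 0.056 [ 0.551 -0.325]
side [369.6 332.6] 89 0.012 [ 0.571 -0.296]
side [357.4 346.6] 108 0.056 [ 0.512 -0.344]
side [357
[... 677 characters left out ...]
4 0.056 [ 0.625 -0.13 ]
scene [307.9 264.4] 94 0.012 [ 0.599 -0.103]
scene [314.1 288.5] 360 0.056 [ 0.693 -0.179]
scene [314.1 288.5] 360 0.012 [ 0.67  -0.154]
scene [238.7 297.5] 39 0.056 [ 0.57  -0.329]
scene [238.7 297.5] 39 0.012 [ 0.542 -0.312]
scene [254.4 301.1] 37 0.056 [ 0.608 -0.31 ]
scene [254.4 301.1] 37 0.012 [ 0.582 -0.292]
scene [214.  304.9] 39 0.056 [ 0.542 -0.386]
scene [214.  304.9] 39 0.012 [ 0.512 -0.371]
scene [230.6 309.4] 60 0.056 [ 0.583 -0.367]
scene [230.6 309.4] 60 0.012 [ 0.555 -0.351]
scene [269.8 318.5] 46 0.056 [ 0.675 -0.32 ]
scene [269.8 318.5] 46 0.012 [ 0.651 -0.302]
scene [242.  324.3] 42 0.056 [ 0.637 -0.376]
scene [242.  324.3] 42 0.012 [ 0.612 -0.361]
```

View pics/s2.png

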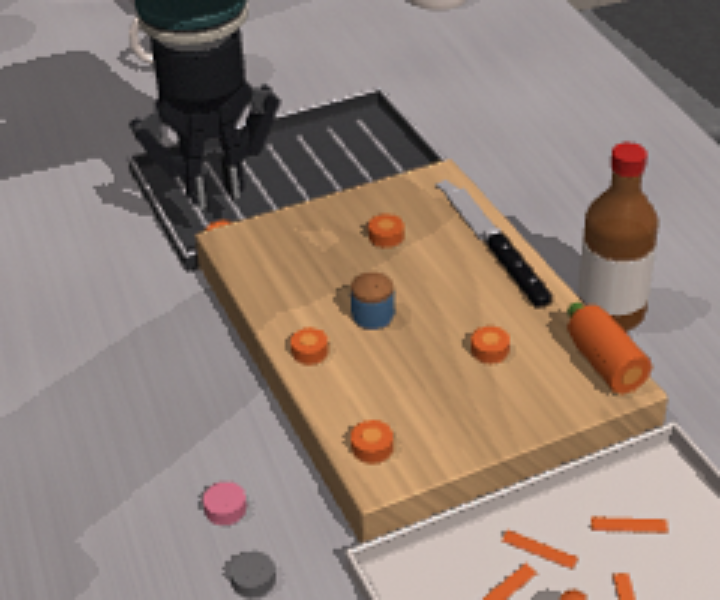

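Side picture: first slice is off the board and in the dark tray (sliver visible at crop 218,228); everything else is unmoved. Next is the far-row slice nearest the tray.

```bash
python3 -m handwheel '[[0.28,[-0.08,0,0],[0,0,0]],[0.28,[-0.08,0,0],[0,0,0]],[0.28,[-0.08,0,0],[0,0,0]],[0.28,[0,0.06,0.077],[0,0,0]],[0.28,[0,0.06,0.077],[0,0,0]],[0.28,[0,0.06,0.077],[0,0,0]],[0.28,[0,0.06,0.077],[0,0,0]],[0.28,[0,0.06,0.077],[0,0,0]],[0.28,[0,0.06,0.077],[0,0,0]],[0.28,[0,0.06,0.077],[0,0,0]],[0.28,[0,0.06,0.077],[0,0,0]],[0.28,[0,0,0],[0,0,0]]]'; python3 -c "from h import *;pose()"
```

```text
time: 5.88
ee_pos: [0.6172, 0.0299, 0.1141]
tcp_rot: [0.482, 0.516, -0.482, 0.518]
contact_force: [1.1, 0.5, -0.3]
width: 0.279
t 5.88 z 0.1141 uv [ 0.6178 -0.0134] F [ 1.1  0.5 -0.3] w 0.28 turns [-0.     0.002 -0.002] [ 2.    -0.002 -0.002] j6 -0.06
```

```bash
python3 -m handwheel '[[0.28,[0.07,-0.01,-0.01],[0,0,-0.002]],[0.28,[0.07,-0.01,-0.01],[0,0,0]],[0.28,[0.06,-0.004,0],[0,0,0]],[0.28,[0.04,0,0],[0,0,0]],[0.28,[0,0,0],[0,0,0]]]'; python3 -c "from h import *;pose()"
```

```text
time: 6.3
ee_pos: [0.6115, 0.0299, 0.0522]
tcp_rot: [0.483, 0.515, -0.485, 0.516]
contact_force: [-0.5, -0.4, -0.2]
width: 0.283
t 6.3 z 0.0522 uv [ 0.6121 -0.0129] F [-0.5 -0.4 -0.2] w 0.28 turns [-0.004  0.002 -0.   ] [ 1.996 -0.    -0.003] j6 -0.05
```

Push from v −0.013 to 0.155 (0.17 m).

```bash
python3 -m handwheel '[[0.28,[0.005,0,-0.02],[-0.004,0.002,0]],[0.28,[0.003,0,-0.03],[0,0,0]],[0.28,[0,0,-0.04],[0,0,0]],[0.28,[0,0,-0.04],[0,0,0]],[0.28,[0,0,-0.04],[0,0,0]],[0.28,[0,0,-0.04],[0,0,0]],[0.28,[0,0,-0.04],[0,0,0]],[0.28,[0,0,-0.04],[0,0,0]],[0.28,[0,0,-0.04],[0,0,0]],[0.28,[0,0,-0.04],[0,0,0]]]'; python3 -c "from h import *;pose()"
```

```text
time: 7.13
ee_pos: [0.6055, 0.1318, 0.0543]
tcp_rot: [0.483, 0.516, -0.481, 0.518]
contact_force: [0.2, -0.1, 1.0]
width: 0.28
t 7.13 z 0.0543 uv [0.6133 0.0891] F [ 0.2 -0.1  1. ] w 0.28 turns [ 0.    -0.    -0.003] [-2.e+00  5.e-03 -1.e-03] j6 0.10
```

```bash
python3 -m handwheel '[[0.28,[0.01,0,-0.03],[0,0,0]],[0.28,[0.008,0,-0.04],[0,0,0]],[0.28,[0,0,-0.04],[0,0,0]],[0.28,[0,0,-0.04],[0,0,0]],[0.28,[0,0,-0.04],[0,0,0]],[0.28,[0,0,-0.04],[0,0,0]],[0.28,[0,0,-0.02],[0,0,0]],[0.28,[0,0,0],[0,0,0]]]'; python3 - <<'E'
from h import *
pose()
for n in('side','scene'):
  for c,a,m in blobs(robot.capture(n),(4,170,70),(15,255,255),8):
    p,q=[uv(ray(n,c,z)[0]).round(3) for z in(.056,.012)]
    if q[1]>-.17 and q[0]<.66: print(n,c,a,p,q)
E
```

```text
time: 7.8
ee_pos: [0.6002, 0.2033, 0.0489]
tcp_rot: [0.483, 0.517, -0.481, 0.518]
contact_force: [0.1, -0.9, 0.3]
width: 0.281
t 7.8 z 0.0489 uv [0.6129 0.1608] F [ 0.1 -0.9  0.3] w 0.28 turns [ 0.001 -0.001 -0.003] [-1.999e+00  4.000e-03 -1.000e-03] j6 0.21
side [261.9 224.4] 11 [0.479 0.111] [0.494 0.167]
side [292.6 264.9] 123 [ 0.49  -0.071] [ 0.506 -0.026]
side [352.9 264.4] 132 [ 0.619 -0.134] [ 0.643 -0.093]
side [313.5 296.5] 167 [ 0.492 -0.185] [ 0.508 -0.147]
scene [339.6 202.3] 23 [0.525 0.123] [0.494 0.162]
scene [366.6 219.1] 14 [0.634 0.119] [0.608 0.158]
scene [290.4 229.8] 72 [ 0.497 -0.067] [ 0.465 -0.037]
scene [261.6 251.6] 86 [ 0.498 -0.183] [ 0.466 -0.158]
scene [307.9 264.5] 92 [ 0.625 -0.13 ] [ 0.6   -0.103]
```

```bash
python3 -m handwheel '[[0.28,[-0.08,0,0],[0,0,0]],[0.28,[-0.08,0,0],[0,0,0]],[0.28,[-0.08,0,0],[0,0,0]],[0.28,[0,0.005,0.13],[0,0,0]],[0.28,[0,0.005,0.13],[0,0,0]],[0.28,[0,0.005,0.13],[0,0,0]],[0.28,[0,0.005,0.13],[0,0,0]],[0.28,[0,0.005,0.13],[0,0,0]],[0.28,[0,0.005,0.13],[0,0,0]],[0.28,[0,0.005,0.13],[0,0,0]],[0.28,[0,0.005,0.13],[0,0,0]],[0.28,[0,0,0.13],[0,0,0]],[0.28,[0,0,0.08],[0,0,0]],[0.28,[0,0,0],[0,0,0]]]'; python3 -c "from h import *;pose()"
```

```text
time: 9.07
ee_pos: [0.6312, -0.13, 0.1133]
tcp_rot: [0.484, 0.515, -0.482, 0.519]
contact_force: [0.1, 0.1, 0.5]
width: 0.281
t 9.07 z 0.1133 uv [ 0.6205 -0.1738] F [0.1 0.1 0.5] w 0.28 turns [-0.001  0.001 -0.004] [ 1.999 -0.006 -0.002] j6 -0.31
```

```bash
python3 -m handwheel '[[0.28,[0.07,0.003,0],[0,0,-0.004]],[0.28,[0.07,0.003,0],[0,0,0]],[0.28,[0.06,0,0],[0,0,0]],[0.28,[0.045,0,0],[0,0,0]],[0.28,[0,0,0],[0,0,0]]]'; python3 - <<'E'
from h import *
pose()
P=robot.camera_params('wrist'); im=robot.capture('wrist')
for c,a,m in blobs(im,(4,170,90),(15,255,255),300): print(c,a,uv(ray('wrist',c,.056,P)[0]).round(4))
E
```

```text
time: 9.48
ee_pos: [0.632, -0.1318, 0.0483]
tcp_rot: [0.483, 0.515, -0.485, 0.516]
contact_force: [-1.3, 0.4, -1.8]
width: 0.279
t 9.48 z 0.0483 uv [ 0.6212 -0.1757] F [-1.3  0.4 -1.8] w 0.28 turns [-0.004  0.002  0.   ] [ 1.996  0.    -0.003] j6 -0.31
[599.1 129.2] 310 [ 0.7165 -0.108 ]
[317.9 186.3] 5920 [ 0.6227 -0.1265]
[532.6 304.9] 14948 [ 0.7036 -0.172 ]
[ 17.9 319.3] 2749 [ 0.5078 -0.1768]
[488.4 411.4] 390 [ 0.6923 -0.2197]
```

Slice is centred on the cradle (u 0.6227 vs 0.621). Push straight past the pot, then veer slightly toward u 0.57.

```bash
python3 -m handwheel '[[0.28,[0,0,-0.02],[-0.004,0.002,0]],[0.28,[0,0,-0.03],[0,0,0]],[0.28,[0,0,-0.04],[0,0,0]],[0.28,[0,0,-0.04],[0,0,0]],[0.28,[0,0,-0.04],[0,0,0]],[0.28,[0,0,-0.04],[0,0,0]],[0.28,[0,0,-0.04],[0,0,0]],[0.28,[0,0,-0.04],[0,0,0]],[0.28,[0,0,-0.04],[0,0,0]],[0.28,[0,0,-0.04],[0,0,0]],[0.28,[0,0,-0.04],[0,0,0]],[0.28,[0,0,-0.04],[0,0,0]]]'; python3 -c "from h import *;pose()"
```

```text
time: 10.53
ee_pos: [0.6249, -0.0069, 0.0539]
tcp_rot: [0.483, 0.516, -0.48, 0.519]
contact_force: [0.1, -0.4, 0.3]
width: 0.281
t 10.53 z 0.0539 uv [ 0.6228 -0.0506] F [ 0.1 -0.4  0.3] w 0.28 turns [ 0.001  0.    -0.004] [-1.999  0.006  0.   ] j6 -0.12
```

```bash
python3 -m handwheel '[[0.28,[0.008,0,-0.03],[0,0,-0.004]],[0.28,[0.006,0,-0.04],[0,0,0]],[0.28,[0.002,0,-0.04],[0,0,0]],[0.28,[0,0,-0.04],[0,0,0]],[0.28,[0,0,-0.04],[0,0,0]],[0.28,[0,-0.008,-0.04],[0,0,0]],[0.28,[0,-0.014,-0.04],[0,0,0]],[0.28,[0.002,-0.014,-0.04],[0,0,0]],[0.28,[0.002,-0.014,-0.04],[0,0,0]],[0.28,[0.002,-0.014,-0.04],[0,0,0]],[0.28,[0.002,-0.014,-0.04],[0,0,0]]]'; python3 -c "from h import *;pose()"
```

```text
time: 11.45
ee_pos: [0.5959, 0.1099, 0.0482]
tcp_rot: [0.482, 0.517, -0.482, 0.518]
contact_force: [0.8, -2.1, 3.0]
width: 0.281
t 11.45 z 0.0482 uv [0.6021 0.0679] F [ 0.8 -2.1  3. ] w 0.28 turns [ 0.001  0.001 -0.   ] [-1.999e+00  1.000e-03  1.000e-03] j6 0.07
```

```bash
python3 -m handwheel '[[0.28,[-0.004,-0.016,-0.04],[0,0,0]],[0.28,[-0.004,-0.016,-0.04],[0,0,0]],[0.28,[0,-0.016,-0.04],[0,0,0]],[0.28,[0,-0.014,-0.04],[0,0,0]],[0.28,[0,-0.01,-0.04],[0,0,0]],[0.28,[0,0,-0.04],[0,0,0]],[0.28,[0,0,-0.04],[0,0,0]],[0.28,[0,0,-0.03],[0,0,0]],[0.28,[0,0,0],[0,0,0]]]'; python3 - <<'E'
from h import *
pose()
for n in('side','scene'):
  im=robot.capture(n)
  if n=='scene': cv2.imwrite('pics/c3.png',cv2.resize(im[160:330,200:440],None,fx=3.2,fy=3.2)[:,:,::-1])
  for c,a,m in blobs(im,(4,170,70),(15,255,255),8):
    p,q=[uv(ray(n,c,z)[0]).round(3) for z in(.056,.012)]
    if q[1]>-.17 and q[0]<.66: print(n,c,a,p,q)
E
```

```text
time: 12.2
ee_pos: [0.5674, 0.1967, 0.0493]
tcp_rot: [0.481, 0.518, -0.482, 0.518]
contact_force: [-0.2, -0.6, -0.4]
width: 0.283
t 12.2 z 0.0493 uv [0.5798 0.1565] F [-0.2 -0.6 -0.4] w 0.28 turns [0.002 0.    0.001] [-1.998 -0.002  0.   ] j6 0.22
side [289.8 203.3] 48 [0.582 0.168] [0.604 0.228]
side [261.9 224.4] 11 [0.479 0.111] [0.494 0.167]
side [292.6 264.8] 123 [ 0.49  -0.071] [ 0.507 -0.026]
side [313.5 296.6] 166 [ 0.492 -0.185] [ 0.508 -0.148]
scene [339.6 202.3] 23 [0.525 0.123] [0.494 0.162]
scene [360.7 202.2] 14 [0.573 0.167] [0.545 0.209]
scene [366.5 218.9] 13 [0.633 0.12 ] [0.608 0.159]
scene [290.4 229.8] 72 [ 0.497 -0.067] [ 0.465 -0.037]
scene [261.6 251.5] 85 [ 0.498 -0.183] [ 0.466 -0.158]
```

View pics/c3.png

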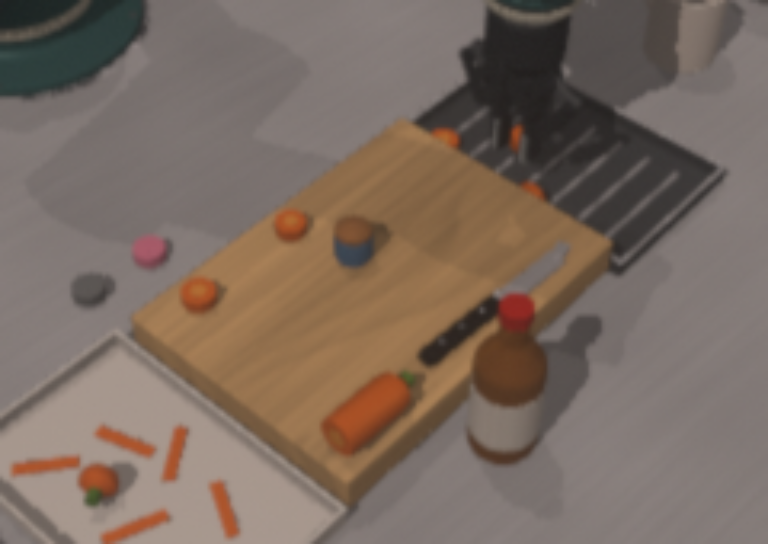

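Scene picture: slices in the tray at crop (445,140) and (530,190). The third shows at (517,135) next to the fingers, and the two-view intersection puts it high, so it may be caught between them. Checking with the wrist camera.

```bash
python3 - <<'E'
from h import *
im=robot.capture('wrist'); cv2.imwrite('pics/w4.png',im[:,:,::-1])
E
```

```text
(no output)
```

View pics/w4.png

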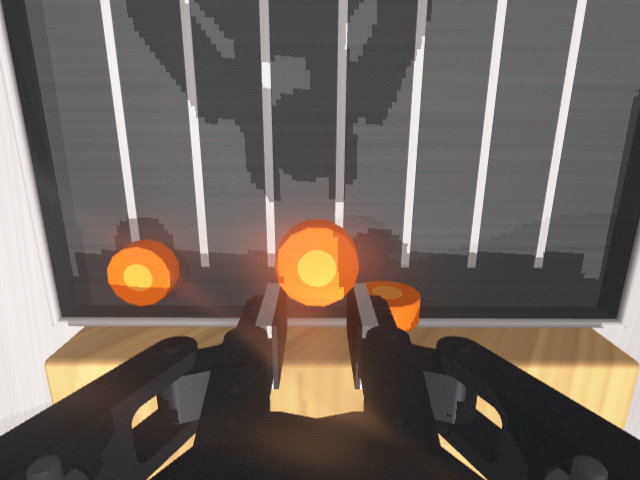

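Wrist picture: the third slice is flat in front of the finger tips at (317,265) and looks nearer than those in the tray, so it is wedged in the cradle above the tray. Opening the fingers to let it drop.

```bash
python3 -m handwheel '[[0.35,[0,0,0],[0,0,0]],[0.45,[0,0,0],[0,0,0]],[0.45,[0,0,0],[0,0,0]],[0.45,[0,0,0],[0,0,0]],[0.45,[0,0,0],[0,0,0]]]'; python3 - <<'E'
from h import *
pose()
P=robot.camera_params('wrist'); im=robot.capture('wrist')
for c,a,m in blobs(im,(4,150,90),(15,255,255),300):
  k=max(cv2.findContours(m.astype('u1'),0,1)[0],key=len); print(c,a,cv2.minEnclosingCircle(k)[1],uv(ray('wrist',c,.014,P)[0]).round(4))
for n in('side','scene'):
  for c,a,m in blobs(robot.capture(n),(4,170,70),(15,255,255),8):
    p,q=[uv(ray(n,c,z)[0]).round(3) for z in(.056,.012)]
    if q[1]>.1 and q[0]<.66: print(n,c,a,p,q)
E
```

```text
time: 12.77
ee_pos: [0.5681, 0.1933, 0.0492]
tcp_rot: [0.481, 0.517, -0.483, 0.517]
contact_force: [-0.7, -0.0, 0.4]
width: 0.452
t 12.77 z 0.0492 uv [0.5803 0.1531] F [-0.7 -0.   0.4] w 0.45 turns [0.    0.001 0.001] [-2.e+00 -2.e-03  1.e-03] j6 0.22
[316.6 239.6] 2412 34.127174377441406 [0.5809 0.1706]
[142.6 267.6] 3092 36.624202728271484 [0.4966 0.1564]
[385.1 293.9] 1425 35.84699630737305 [0.6147 0.1427]
side [303.5 212.2] 8 [0.6   0.112] [0.622 0.168]
side [289.6 214.9] 37 [0.561 0.117] [0.581 0.174]
side [261.9 224.4] 11 [0.479 0.111] [0.494 0.167]
scene [339.5 202.4] 24 [0.525 0.122] [0.495 0.161]
scene [362.9 215.3] 58 [0.615 0.125] [0.589 0.164]
```

```bash
python3 -m handwheel '[[0.45,[-0.08,0,0],[0,0,0]],[0.45,[-0.08,0,0],[0,0,0]],[0.2,[-0.08,0,0],[0,0,0]],[0.2,[0,-0.036,0.105],[0,0,0]],[0.2,[0,-0.036,0.105],[0,0,0]],[0.2,[0,-0.036,0.105],[0,0,0]],[0.2,[0,-0.036,0.105],[0,0,0]],[0.2,[0,-0.036,0.105],[0,0,0]],[0.2,[0,-0.036,0.105],[0,0,0]],[0.2,[0,-0.036,0.105],[0,0,0]],[0.2,[0,-0.036,0.105],[0,0,0]],[0.2,[0,-0.036,0.105],[0,0,0]],[0.2,[0,0,0.06],[0,0,0]],[0.2,[0,0,0],[0,0,0]]]'; python3 -c "from h import *;pose()"
```

```text
time: 14.08
ee_pos: [0.5014, -0.0727, 0.1133]
tcp_rot: [0.481, 0.518, -0.482, 0.519]
contact_force: [0.3, 0.5, -0.2]
width: 0.201
t 14.08 z 0.1133 uv [ 0.4951 -0.1076] F [ 0.3  0.5 -0.2] w 0.20 turns [ 0.003  0.001 -0.   ] [-1.997  0.     0.002] j6 -0.27
```

```bash
python3 -m handwheel '[[0.2,[0.07,0,0],[0,0,-0.002]],[0.2,[0.07,0,0],[0,0,0]],[0.2,[0.06,0,0],[0,0,0]],[0.2,[0.04,0,0],[0,0,0]],[0.2,[0,0,0],[0,0,0]]]'; python3 - <<'E'
from h import *
pose()
P=robot.camera_params('wrist'); im=robot.capture('wrist')
for c,a,m in blobs(im,(4,170,90),(15,255,255),300): print(c,a,uv(ray('wrist',c,.056,P)[0]).round(4))
E
```

```text
time: 14.5
ee_pos: [0.5021, -0.0721, 0.0525]
tcp_rot: [0.481, 0.517, -0.482, 0.518]
contact_force: [-0.2, 0.3, -1.6]
width: 0.199
t 14.5 z 0.0525 uv [ 0.4959 -0.107 ] F [-0.2  0.3 -1.6] w 0.20 turns [ 0.001  0.002 -0.   ] [-1.999  0.     0.002] j6 -0.26
[308.9 199.2] 4429 [ 0.4937 -0.0632]
```

```bash
python3 -m handwheel '[[0.2,[0.008,-0.008,-0.02],[0,0,0]],[0.2,[0.006,0,-0.03],[0,0,0]],[0.2,[0.002,0,-0.04],[0,0,0]],[0.2,[0.002,0,-0.04],[0,0,0]],[0.2,[0.002,0,-0.04],[0,0,0]],[0.2,[0.002,0,-0.04],[0,0,0]],[0.2,[0.002,0,-0.04],[0,0,0]],[0.2,[0.002,0,-0.04],[0,0,0]],[0.2,[0.002,0,-0.04],[0,0,0]],[0.2,[0.002,0,-0.04],[0,0,0]],[0.2,[0.002,0,-0.04],[0,0,0]]]'; python3 -c "from h import *;pose()"
```

```text
time: 15.47
ee_pos: [0.4937, 0.0412, 0.0488]
tcp_rot: [0.482, 0.515, -0.481, 0.52]
contact_force: [-0.9, 0.3, 0.1]
width: 0.2
t 15.47 z 0.0488 uv [0.4954 0.0065] F [-0.9  0.3  0.1] w 0.20 turns [ 0.002  0.002 -0.004] [-1.998  0.007  0.003] j6 -0.04
```

```bash
python3 -m handwheel '[[0.2,[0,0.008,-0.04],[0,0,-0.003]],[0.2,[0,0.014,-0.04],[0,0,0]],[0.2,[0,0.014,-0.04],[0,0,0]],[0.2,[0,0.014,-0.04],[0,0,0]],[0.2,[0,0.014,-0.04],[0,0,0]],[0.2,[0,0.014,-0.04],[0,0,0]],[0.2,[0,0.014,-0.04],[0,0,0]],[0.2,[0,0.014,-0.04],[0,0,0]],[0.2,[0,0.014,-0.04],[0,0,0]]]'; python3 -c "from h import *;pose()"
```

```text
time: 16.22
ee_pos: [0.5191, 0.1436, 0.0482]
tcp_rot: [0.481, 0.517, -0.482, 0.519]
contact_force: [0.2, -0.8, 0.2]
width: 0.2
t 16.22 z 0.0482 uv [0.5279 0.107 ] F [ 0.2 -0.8  0.2] w 0.20 turns [ 0.002  0.002 -0.001] [-1.998e+00  1.000e-03  3.000e-03] j6 0.15
```

```bash
python3 -m handwheel '[[0.2,[0,0.006,-0.04],[0,0,0]],[0.2,[0,0,-0.04],[0,0,0]],[0.2,[0,0,-0.04],[0,0,0]],[0.2,[0,0,-0.04],[0,0,0]],[0.2,[0,0,-0.02],[0,0,0]],[0.2,[0,0,0],[0,0,0]],[0.2,[0,0,0],[0,0,0]]]'; cat > look.py <<'E'
from h import *
pose()
P=robot.camera_params('wrist'); im=robot.capture('wrist')
for c,a,m in blobs(im,(4,150,90),(15,255,255),300):
  k=max(cv2.findContours(m.astype('u1'),0,1)[0],key=len); print(c,a,cv2.minEnclosingCircle(k)[1],uv(ray('wrist',c,.014,P)[0]).round(4))
for n in('side','scene'):
  for c,a,m in blobs(robot.capture(n),(4,170,70),(15,255,255),8):
    p,q=[uv(ray(n,c,z)[0]).round(3) for z in(.056,.012)]
    if q[1]>-.17 and q[0]<.66: print(n,c,a,p,q)
E
python3 look.py
```

```text
time: 16.8
ee_pos: [0.5171, 0.196, 0.0475]
tcp_rot: [0.48, 0.517, -0.482, 0.519]
contact_force: [0.7, -0.6, 0.1]
width: 0.204
t 16.8 z 0.0475 uv [0.5295 0.1593] F [ 0.7 -0.6  0.1] w 0.20 turns [ 0.003  0.002 -0.   ] [-1.997  0.     0.003] j6 0.24
[423.1 255.4] 2812 35.10749053955078 [0.5808 0.1696]
[243.5 279.1] 2594 34.4267578125 [0.4949 0.1571]
[314.3 309.7] 2391 33.60441589355469 [0.5292 0.141 ]
[490.6 315.5] 3275 38.704593658447266 [0.6169 0.1383]
side [303.5 212.2] 8 [0.6   0.112] [0.622 0.168]
side [289.6 214.9] 37 [0.561 0.117] [0.581 0.174]
side [275.7 220.4] 10 [0.518 0.111] [0.536 0.167]
side [261.9 224.4] 11 [0.479 0.111] [0.494 0.167]
side [313.5 296.6] 165 [ 0.492 -0.185] [ 0.508 -0.148]
scene [342.  204.1] 41 [0.536 0.121] [0.506 0.16 ]
scene [363.2 215.1] 63 [0.615 0.126] [0.589 0.166]
scene [261.6 251.5] 86 [ 0.498 -0.183] [ 0.466 -0.158]
```

```bash
python3 -m handwheel '[[0.2,[-0.08,0,0],[0,0,0]],[0.2,[-0.08,0,0],[0,0,0]],[0.2,[-0.08,0,0],[0,0,0]],[0.2,[0,-0.012,0.13],[0,0,0]],[0.2,[0,-0.012,0.13],[0,0,0]],[0.2,[0,-0.012,0.13],[0,0,0]],[0.2,[0,-0.012,0.13],[0,0,0]],[0.2,[0,-0.012,0.13],[0,0,0]],[0.2,[0,-0.012,0.13],[0,0,0]],[0.2,[0,-0.012,0.13],[0,0,0]],[0.2,[0,-0.012,0.13],[0,0,0]],[0.2,[0,-0.012,0.13],[0,0,0]],[0.2,[0,-0.012,0.13],[0,0,0]],[0.2,[0,-0.012,0.13],[0,0,0]],[0.2,[0,0,0.06],[0,0,0]],[0.2,[0,0,0],[0,0,0]]]'; python3 -c "from h import *;pose()"
```

```text
time: 18.28
ee_pos: [0.5068, -0.2023, 0.1142]
tcp_rot: [0.482, 0.514, -0.483, 0.519]
contact_force: [-0.0, 0.6, 0.1]
width: 0.204
t 18.28 z 0.1142 uv [ 0.4914 -0.2372] F [-0.   0.6  0.1] w 0.20 turns [-0.001  0.004 -0.003] [ 1.999 -0.004 -0.006] j6 -0.49
```

```bash
python3 -m handwheel '[[0.2,[0.07,0.008,-0.03],[0,0,-0.004]],[0.2,[0.07,0.004,-0.02],[0,0,0]],[0.2,[0.06,0,0],[0,0,0]],[0.2,[0.045,0,0],[0,0,0]],[0.2,[0,0,0],[0,0,0]]]'; python3 - <<'E'
from h import *
pose()
P=robot.camera_params('wrist'); im=robot.capture('wrist')
for c,a,m in blobs(im,(4,170,90),(15,255,255),300): print(c,a,uv(ray('wrist',c,.056,P)[0]).round(4))
E
```

```text
time: 18.7
ee_pos: [0.5083, -0.1911, 0.0517]
tcp_rot: [0.482, 0.513, -0.486, 0.517]
contact_force: [-0.2, 0.3, -0.2]
width: 0.2
t 18.7 z 0.0517 uv [ 0.4937 -0.2262] F [-0.2  0.3 -0.2] w 0.20 turns [-0.005  0.005 -0.   ] [ 1.995 -0.    -0.007] j6 -0.46
[317.  190.5] 5761 [ 0.4949 -0.179 ]
[584.  382.1] 1613 [ 0.6043 -0.2593]
```

```bash
python3 -m handwheel '[[0.2,[0.006,0.004,-0.02],[-0.005,0.005,0]],[0.2,[0.004,0,-0.03],[0,0,0]],[0.2,[0.002,0,-0.04],[0,0,0]],[0.2,[0.002,0,-0.04],[0,0,0]],[0.2,[0.002,0,-0.04],[0,0,0]],[0.2,[0.002,0,-0.04],[0,0,0]],[0.2,[0.002,0,-0.04],[0,0,0]],[0.2,[0.002,0,-0.04],[0,0,0]],[0.2,[0.002,0,-0.04],[0,0,0]],[0.2,[0.002,0,-0.04],[0,0,0]],[0.2,[0.002,0,-0.04],[0,0,0]],[0.2,[0.002,0,-0.04],[0,0,0]]]'; python3 -c "from h import *;pose()"
```

```text
time: 19.75
ee_pos: [0.5025, -0.0677, 0.0492]
tcp_rot: [0.483, 0.516, -0.481, 0.519]
contact_force: [0.7, -0.4, -0.0]
width: 0.199
t 19.75 z 0.0492 uv [ 0.4965 -0.1027] F [ 0.7 -0.4 -0. ] w 0.20 turns [ 0.001  0.001 -0.004] [-1.999e+00  6.000e-03  1.000e-03] j6 -0.26
```

```bash
python3 -m handwheel '[[0.2,[0.002,-0.006,-0.03],[0,0,-0.004]],[0.2,[0.001,0,-0.04],[0,0,0]],[0.2,[0.001,0,-0.04],[0,0,0]],[0.2,[0.001,0,-0.04],[0,0,0]],[0.2,[0.001,0,-0.04],[0,0,0]],[0.2,[0.001,0,-0.04],[0,0,0]],[0.2,[0.001,0,-0.04],[0,0,0]],[0.2,[0.001,0,-0.04],[0,0,0]],[0.2,[0.001,0,-0.04],[0,0,0]],[0.2,[0.001,0,-0.04],[0,0,0]],[0.2,[0.001,0,-0.04],[0,0,0]]]'; python3 -c "from h import *;pose()"
```

```text
time: 20.67
ee_pos: [0.492, 0.0513, 0.0456]
tcp_rot: [0.481, 0.517, -0.483, 0.518]
contact_force: [0.4, -0.5, -0.3]
width: 0.198
t 20.67 z 0.0456 uv [0.4944 0.0167] F [ 0.4 -0.5 -0.3] w 0.20 turns [0.001 0.001 0.001] [-1.999e+00 -1.000e-03  1.000e-03] j6 -0.02
```

```bash
python3 -m handwheel '[[0.2,[-0.008,0.008,-0.03],[0,0,0]],[0.2,[-0.006,0.016,-0.04],[0,0,0]],[0.2,[0,0.017,-0.04],[0,0,0]],[0.2,[0,0.017,-0.04],[0,0,0]],[0.2,[0,0.017,-0.04],[0,0,0]],[0.2,[0,0.017,-0.04],[0,0,0]],[0.2,[0,0.017,-0.04],[0,0,0]],[0.2,[0,0.017,-0.04],[0,0,0]],[0.2,[0,0.017,-0.04],[0,0,0]]]'; python3 - <<'E'
from h import *
pose()
P=robot.camera_params('wrist'); im=robot.capture('wrist')
for c,a,m in blobs(im,(4,170,90),(15,255,255),300): print(c,a,uv(ray('wrist',c,.056,P)[0]).round(4))
E
```

```text
time: 21.42
ee_pos: [0.5242, 0.1515, 0.0491]
tcp_rot: [0.481, 0.517, -0.482, 0.518]
contact_force: [-0.7, -0.2, 0.4]
width: 0.203
t 21.42 z 0.0491 uv [0.5335 0.1144] F [-0.7 -0.2  0.4] w 0.20 turns [0.001 0.001 0.001] [-1.999e+00 -1.000e-03  1.000e-03] j6 0.16
[422.2 158.1] 2744 [0.5702 0.1732]
[232.6 191.7] 2551 [0.5047 0.1615]
[314.3 241. ] 5592 [0.5333 0.1436]
[494.  222.9] 2949 [0.5976 0.1504]
```

```bash
python3 -m handwheel '[[0.2,[0,0.01,-0.05],[0,0,0]],[0.2,[0,0.01,-0.06],[0,0,0]],[0.2,[0,0.008,-0.06],[0,0,0]],[0.2,[0,0,-0.06],[0,0,0]],[0.2,[0,0,-0.04],[0,0,0]],[0.2,[0,0,0],[0,0,0]],[0.2,[0,0,0],[0,0,0]]]'; python3 look.py
```

```text
time: 22.05
ee_pos: [0.5275, 0.226, 0.0482]
tcp_rot: [0.481, 0.518, -0.482, 0.518]
contact_force: [0.3, -1.0, 0.1]
width: 0.201
t 22.05 z 0.0482 uv [0.542  0.1885] F [ 0.3 -1.   0.1] w 0.20 turns [0.002 0.001 0.001] [-1.998e+00 -2.000e-03  1.000e-03] j6 0.29
[310.7 312.5] 1967 53.80762481689453 [0.5398 0.1685]
[398.6 297.3] 1360 33.71975326538086 [0.5831 0.1769]
[234.2 325.4] 1905 46.810890197753906 [0.5013 0.1612]
side [303.5 212.2] 8 [0.6   0.112] [0.622 0.168]
side [274.7 216.9] 100 [0.521 0.127] [0.539 0.184]
side [289.6 214.9] 37 [0.561 0.117] [0.581 0.174]
side [261.9 224.4] 11 [0.479 0.111] [0.494 0.167]
scene [339.5 202.4] 24 [0.525 0.122] [0.495 0.161]
scene [351.2 205.3] 83 [0.561 0.136] [0.532 0.176]
scene [363. 215.] 63 [0.615 0.126] [0.588 0.166]
```

```bash
python3 -m handwheel '[[0.2,[-0.1,0,0],[0,0,0]],[0.2,[-0.12,0,0],[0,0,0]],[0.2,[-0.12,0,0.06],[0,0,0]],[0.2,[-0.12,0,0.06],[0,0,0]],[0.2,[-0.1,0,0.06],[0,0,0]],[0.2,[0,0,0.06],[0,0,0]],[0.2,[0,0,0.04],[0,0,0]],[0.2,[0,0,0],[0,0,0]],[0.2,[0,0,0],[0,0,0]]]'; python3 - <<'E'
from h import *
pose()
w=robot.capture('wrist'); s=robot.capture('side')
cv2.imwrite('pics/end.png',cv2.cvtColor(np.hstack([cv2.resize(w,(400,300)),cv2.resize(s[150:330,190:430],(400,300))]),cv2.COLOR_RGB2BGR))
E
```

```text
time: 22.95
ee_pos: [0.5319, 0.1469, 0.1941]
tcp_rot: [0.482, 0.516, -0.485, 0.516]
contact_force: [0.3, 0.8, -0.3]
width: 0.202
t 22.95 z 0.1941 uv [0.5409 0.1094] F [ 0.3  0.8 -0.3] w 0.20 turns [-0.003  0.002  0.002] [ 1.997  0.003 -0.004] j6 0.16
```

View pics/end.png

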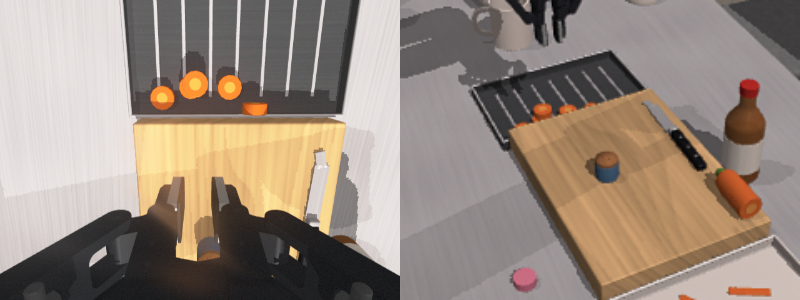

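Four slices are visible in the tray, with the fifth lying on top of the one that dropped at u 0.53. The one at (254,108) seems tilted against the board-side wall, so I'm zooming in.

```bash
python3 - <<'E'
from h import *
w=robot.capture('wrist'); cv2.imwrite('pics/z.png',cv2.resize(w[90:210,200:460],(780,360),interpolation=cv2.INTER_CUBIC)[:,:,::-1])
P=robot.camera_params('wrist')
for c,a,m in blobs(w,(4,150,90),(15,255,255),100):
  v,u=np.where(m); print(c,a,u.min(),u.max(),v.min(),v.max(),uv(ray('wrist',c,.017,P)[0]).round(4))
E
```

```text
[309.5 136.6] 1302 287 333 113 159 [0.5353 0.1713]
[367.  140.1] 967 348 387 121 160 [0.5809 0.1685]
[260.3 156.7] 959 241 279 138 176 [0.4956 0.1557]
[407.4 174.4] 815 387 427 164 185 [0.6146 0.1414]
```

View pics/z.png

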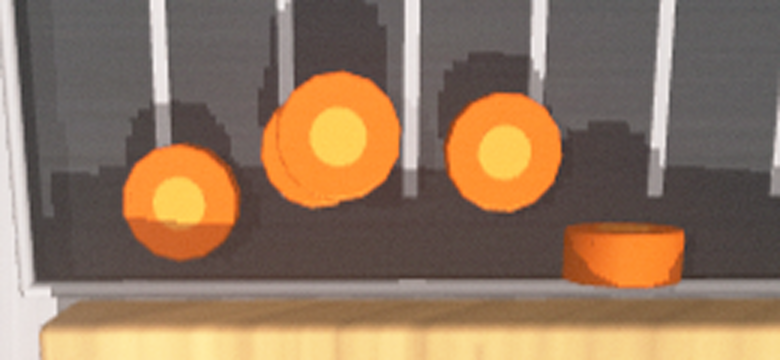

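Zoomed crop: the slice at (625,255) stands on edge, leaning against the inside of the board-side wall. Measuring its margin to the wall.

```bash
python3 - <<'E'
from h import *
w=robot.capture('wrist');P=robot.camera_params('wrist');T=P['camera_from_world'];print('cam',-T[:3,:3].T@T[:3,3])
g=cv2.cvtColor(w,cv2.COLOR_RGB2GRAY); hsv=cv2.cvtColor(w,cv2.COLOR_RGB2HSV)
print('rim cols 340/440',[list(g[174:196,c]) for c in(340,440)])
for r in(160,162,164,166,168,170,175,180,184,186,188): print(r,w[r,407],end=' ')
for r in(164.,168,186,187,189): print(r,[(z,uv(ray('wrist',(407,r),z,P)[0])[1].round(4)) for z in(.003,.01,.02,.03,.035,.045)])
E
```

```text
cam [0.52826311 0.21732407 0.33614941]
rim cols 340/440 [[np.uint8(76), np.uint8(76), np.uint8(77), np.uint8(74), np.uint8(75), np.uint8(73), np.uint8(75), np.uint8(77), np.uint8(64), np.uint8(79), np.uint8(128), np.uint8(152), np.uint8(154), np.uint8(148), np.uint8(127), np.uint8(133), np.uint8(122), np.uint8(109), np.uint8(111), np.uint8(117), np.uint8(120), np.uint8(120)], [np.uint8(69), np.uint8(69), np.uint8(68), np.uint8(69), np.uint8(70), np.uint8(67), np.uint8(68), np.uint8(67), np.uint8(60), np.uint8(93), np.uint8(135), np.uint8(155), np.uint8(152), np.uint8(139), np.uint8(124), np.uint8(124), np.uint8(112), np.uint8(107), np.uint8(105), np.uint8(110), np.uint8(112), np.uint8(116)]]
160 [80 69 67] 162 [77 67 65] 164 [114  74  48] 166 [172 106  45] 168 [196  90  29] 170 [251 137  44] 175 [252 139  46] 180 [253 145  53] 184 [253 144  50] 186 [168 116  93] 188 [134 123 120] 164.0 [(0.003, np.float64(0.1485)), (0.01, np.float64(0.1492)), (0.02, np.float64(0.1501)), (0.03, np.float64(0.1511)), (0.035, np.float64(0.1516)), (0.045, np.float64(0.1525))]
168 [(0.003, np.float64(0.1452)), (0.01, np.float64(0.1459)), (0.02, np.float64(0.147)), (0.03, np.float64(0.148)), (0.035, np.float64(0.1485)), (0.045, np.float64(0.1496))]
186 [(0.003, np.float64(0.13)), (0.01, np.float64(0.131)), (0.02, np.float64(0.1325)), (0.03, np.float64(0.134)), (0.035, np.float64(0.1348)), (0.045, np.float64(0.1363))]
187 [(0.003, np.float64(0.1291)), (0.01, np.float64(0.1302)), (0.02, np.float64(0.1317)), (0.03, np.float64(0.1332)), (0.035, np.float64(0.134)), (0.045, np.float64(0.1355))]
189 [(0.003, np.float64(0.1274)), (0.01, np.float64(0.1285)), (0.02, np.float64(0.1301)), (0.03, np.float64(0.1316)), (0.035, np.float64(0.1324)), (0.045, np.float64(0.134))]
```

The standing slice's centre is at v≈0.142 and the inner wall at v≈0.1345. That puts it about 7.5 mm inside, centre about 19 mm high, and it has been still for 15 s. Handing in.

```bash
python3 - <<'E'
from h import *
a=cv2.imread('pics/side0.png')[:,:,::-1].copy(); b=robot.capture('side')
for nm,(x0,y0,x1,y1) in dict(pot=(300,235,330,265),knife=(333,205,378,255),carrot=(375,245,412,285),bottle=(380,195,412,260),scraps=(300,300,470,400),mill=(380,400,430,470),tray_left=(228,195,262,240)).items():
    A,B=[np.float32(cv2.cvtColor(i[y0:y1,x0:x1],cv2.COLOR_RGB2GRAY)) for i in(a,b)]; print(nm,np.round(cv2.phaseCorrelate(A,B),2).tolist() if 0 else cv2.phaseCorrelate(A,B))
pose(); print(robot.close_job())
E
```

```text
pot ((-0.1225298207601444, 0.1910700143172619), 0.926568683385849)
knife ((0.5029586050343546, 0.06816821428071407), 0.9661818892161051)
carrot ((0.004131156458722529, -0.05051253084830165), 1.0033640073984862)
bottle ((-0.004968648701453304, -0.0035207907553811424), 0.9592480176231928)
scraps ((0.0031471571332559733, 0.00988358168308423), 0.9646633902655708)
mill ((0.009261274052722257, -0.00035678509309633455), 0.9994807179106606)
tray_left ((-0.28624336190933874, 0.46432064405138007), 0.8721594590463756)
t 23.2 z 0.1938 uv [0.5408 0.1105] F [ 0.7 -0.1  1.4] w 0.20 turns [-0.001  0.002  0.003] [ 1.999  0.004 -0.004] j6 0.16
the job is handed in; nothing more can be done
None
```

I pushed all five slices off the board's end into the dark oven tray, one at a time, with the fingers part open as a cradle. I then lifted clear and handed the job in at about 23 s of the 67 s allowed.

**Slices at the end:** the last wrist view showed all five inside the tray:
- Two lie flat on the floor.
- One lies on top of another.
- One stands on edge against the board-side wall, its centre about 7.5 mm inside the limit and about 19 mm high. I judged it stable and left it.

**One hitch:** the third slice stuck in the cradle above the tray. I opened the fingers and it dropped in. I never measured finger force on a slice directly; wrist readings stayed within about 4 N at the end of each move.

**Other objects:** image shifts since the start were under 0.6 px, only a few millimetres, for the pot, knife, half carrot, bottle, scraps tray, mill and oven tray. I did not measure the mug's shift, but the arm never came near it. The gripper was well above everything at hand-in.

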